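# Close up the ink warmer and plug in its temperature probe

### The job

Get the ink warmer ready: pinch the two tabs of the black dust cap together, fit the cap into the warmer's filler neck and let the tabs spring out under the rim so that it lies flush and locked, and put the round-handled temperature probe from the tool rack upright into the warmer's probe well, fully home. Either may be done first. Leave the brush, the scraper and all the jars, pots, bottle and tub where they stand, and let go of everything at the end.

Things in the scene. Friction and masses are not known exactly. Their poses are not given: they have to be found in the camera images.
- warmer: The ink warmer, a fixed grey painted case 150 mm (its x) by 180 mm (its y), deck 70 mm above the table; origin at its underside, z up. On the deck: the steel filler neck towards -y, the probe well towards +y, 94.5 mm apart, and along the far (+x) edge a readout bar 150 mm long (y), its top 105 mm above the table, its near face 62 mm from the neck's centre.
- neck_top (a point): Centre of the top face of the warmer's filler neck, 95 mm above the table; axes are the case's. The neck is an upright round steel ring, 80 mm outer diameter, 25 mm high and 25 mm deep; its opening is 58 mm diameter in a lip 6 mm thick, and under the lip it widens to 72 mm.
- well_mouth (a point): Centre of the mouth of the probe well on the same warmer, 90 mm above the table: a rectangular aluminium block, 30 mm (x) by 45 mm (y), standing 20 mm above the deck, with an upright round hole of 10 mm diameter, 68 mm deep, its edge chamfered by about 3 mm. Axes are the case's, z up.
- probe_handle (a point): Centre of the probe's handle, half-way up: plain grey, round, 20 mm diameter, 70 mm long (35 mm above and below), domed steel top. Below it is a steel shaft, 8 mm diameter, 60 mm long, tip chamfered, hidden in the rack at first. z is up along the probe; about 60 g. It stands in one of the rack's holes, the handle's lower end 65 mm above the table, and lifts straight out.
- probe_shoulder (a point): Point on the probe's axis at the handle's flat lower end, 35 mm below the handle's centre and 60 mm above the tip. Fully home, it rests on the well's mouth.
- rack: Fixed wooden tool rack, a block 50 mm (its x) by 200 mm (its y) by 65 mm high, origin at the centre of its underside, z up. Three upright holes of 12 mm diameter, 62 mm deep, in a row along its y, at -65, 0 and +65 mm; the probe, the brush and the scraper stand in them in any order.
- cap_grip (a point): Grip point of the black dust cap with grey tabs: on its axis, between its two tabs, 45 mm above the bottom of its skirt, on which it stands on the table. z up. Round flange, 74 mm diameter, 14 to 20 mm above the bottom, with upright tabs at +x and -x: 26 mm wide (y), 4 mm thick, 21 to 55 mm above the bottom, outer faces 52 mm apart. About 80 g. It fits the neck at any yaw.
- cap_flange (a point): Point on the cap's axis at the flange's underside, 31 mm below the grip point; when fitted it lies on the neck's top.
- tab_a (a joint): Inward travel of the cap's +x tab in m: 0 free, 0.008 fully pinched (a stop; both tabs' outer faces then 36 mm apart). Its spring takes 1.8 N at first, 6.6 N at the end. Below the flange each tab has a hook, 2 to 6 mm above the skirt's bottom, reaching out to 33 mm from the axis when free (too wide for the neck), 25 mm when pinched.
- tab_b (a joint): The same for the -x tab: inward travel in m, 0 free, 0.008 fully pinched. Between the hooks, at +y and -y under the flange, are two fixed skirt walls 14 mm deep, within 26 mm of the axis.
- brush: Loose paint brush standing bristles up in the rack, like the probe; origin at the lower end of its shaft; its top is 160 mm above the table, 22 mm across at the bristles. To be left alone.
- scraper: Loose scraper standing in the rack with its flat wooden handle up, 14 by 30 mm in section, top 123 mm above the table; origin at the lower end of its shaft. To be left alone.
- pot_a: Small glass ink pot with a black cap, 42 mm diameter, 45 mm high, loose, about 80 mm from the cap on the cap's +y side; origin at the centre of its underside. To be left alone.
- pot_b: Small glass ink pot with a white cap, 42 mm diameter, 45 mm high, loose, about 80 mm from the cap on the cap's -y side; origin at the centre of its underside. To be left alone.
- jar_a: Loose glass jar with a black lid, 46 mm diameter, 60 mm high; origin at the centre of its underside. To be left alone.
- jar_b: Loose yellow jar with a white lid, 46 mm diameter, 70 mm high; origin at the centre of its underside. To be left alone.
- bottle: Loose black ink bottle, 68 mm diameter, 200 mm high; origin at the centre of its underside. To be left alone.
- tub: Loose open white tub, 90 mm diameter, 110 mm high; origin at the centre of its underside. To be left alone.

How it is judged:
By the outcome, as a careful person would: the job done as asked, in the order asked, and still so for the second after the job is handed in, with the robot touching nothing.
It also fails if it takes over 72 s, if anything falls off the work surface, if the arm or the gripper's body presses on something with over 40 N, if the wrist force passes 120 N, or if a joint passes its speed limit or range.

### The arm

A 6-joint arm with a two-finger parallel gripper is mounted at the origin on the work surface. World frame = base frame: x ahead of the robot, y to its left, z up, the work surface at z = 0. Lengths are in m, angles in rad, forces in N, time in s.
With the tool pointing down it reaches from about 0.3 to 0.85 m from the base axis. Payload 4.2 kg.
Tool frame: the origin (TCP) lies on the centre line of the jaws, within the pads' length; the fingertips stand 22 mm ahead of it and the grasp point (between the pads) lies 3 mm ahead of it (ctrl.tcp_to_tips is the distance from the TCP to the fingertips, in m); z points along the fingers, y is the line along which they close (so a half turn about z gives the same grasp; the last joint's range is limited). The gripper opens to 91 mm and grips with 3 to 60 N. Pads are 32 mm wide; open, the fingers measure 118 mm over their backs; the gripper's body (76 mm by 178 mm) begins 60 mm behind the grasp point.
Start: joints at [-1.128, 0.32, 1.565, -0, 1.257, -0.02], TCP at [0.257, -0.515, 0.236] pointing down, gripper open.
Joint ranges: [-3.11, 3.11], [-0.84, 2.01], [0.21, 2.61], [-1.34, 4.49], [0.05, 2.63], [-2.56, 2.56]. Speed limits (rad/s): [2.57, 2.57, 3.14, 3.14, 3.14, 3.14].

### API

Orientations are given as [roll, pitch, yaw] about the fixed x, y, z axes, in that order (R = Rz(yaw) Ry(pitch) Rx(roll)).
In Python, from cell import ctrl gives the robot as it stands.
- The arm moves only by the tool apply_moves, never from a script. Its argument "commands" is a list of rows, each an object with "linear": the shift along the world's x, y, z in cm, a list of three; "roll": the turn about the world's z in degrees; "jaw": the opening in per cent of the stroke, from 0 (shut) to 100 (fully open). In form: [{"linear": [dx, dy, dz], "roll": roll, "jaw": jaw}, ...]. A call has 1 to 20 rows; each row is the pose to reach, as a shift and turn from the pose commanded when the call began; what a row does not reach only later rows make up. A row lasts 1/10 s, in which the tool goes at most 50 mm and 8.59 degrees, less where a joint would pass 70% of its speed; a pose out of reach is approached as far as the arm can. A call with a gripper value outside its range is refused whole. The fingers move at their own pace and stop on an object; "grip_force" is the grip in N (left out, the last holds). Time passes only in rows, so rows that repeat a pose let the fingers close. It gives the time, the measured TCP pose, the force, the opening and the grip force at its end, in the units of the state.
- ctrl.observe(): the state, without advancing time (a new reading comes with each control period).
- ctrl.grab_frame(name): name is "side" or "top" or "wrist"; returns a dict with "pixels" (420x560x3 uint8, blue, green, red), "K" (3x3 intrinsics, pixels), "eye" and "orientation" of the camera in the world; the wrist camera has in their place "hand_eye" (4x4, takes a point from camera to tool coordinates, whose origin is the TCP and whose axes are the flange's). Camera axes: x right, y up, looking along -z (the intrinsics and any distortion apply to the point x, -y, -z); pixel columns grow to the right and rows downward; lengths in m; the calibration is good to about 2 mm. A picture is of the moment at which its call begins: read the wrist's pose just before it. There is no depth.
- ctrl.close_job(): hands the job in; it is judged then, once.
The state is a dict: "time": time; "joints": joint angles; "qvel": joint speeds; "tau": joint torques, N m; "tool_pos": TCP position; "orientation": TCP orientation; "force": force on the tool from outside, world axes, zero at the start; "ft_torque": the same for the moment, N m; "width": finger opening in m; "finger_force": force on a finger pad.
Only numpy, scipy, OpenCV 4.12 (cv2) and the standard library are available. Lean on these libraries where they do the work, as an engineer would, in place of code of your own. Each camera call takes 0.05 s, during which the arm holds its last target. There are 200 camera calls.

## Working session

There is one attempt and no reset: what is moved stays moved. The work goes in short steps, Python scripts to look and compute and a tool call to move; the robot and the scene stay as the last step left them, time stands still between calls to the robot, and variables do not carry over. Pictures are saved under pics/ and viewed, at most 14 in all, crops included, and the job is handed in when it is done.

Besides the shell and the picture viewer there is one more tool, called after "Call:" by a JSON object that holds its "method" and its "body". apply_moves: Moves the arm, as the interface text tells. Its arguments: {"type":"object","properties":{"commands":{"type":"array"},"grip_force":{"type":"number"}},"required":["commands"]}

```bash
ls; mkdir -p pics
cat > h.py <<'E'
import numpy as np, cv2
from cell import ctrl
E
python3 - <<'E'
from h import *
import pickle
s=ctrl.observe(); print({k:s[k] for k in ('time','tool_pos','orientation','width','force')})
for n in ('top','side','wrist'):
    f=ctrl.grab_frame(n); pickle.dump((f,ctrl.observe()),open(n+'0.pkl','wb'))
    cv2.imwrite(f'pics/{n}0.png',f['pixels'])
    print(n,{k:np.round(np.array(v),4).tolist() for k,v in f.items() if k!='pixels'})
E
```

```text
pics
{'time': 0.0, 'tool_pos': array([ 0.25649592, -0.51409858,  0.23513105]), 'orientation': array([-3.13984775e+00, -2.95897050e-05,  4.62782961e-01]), 'width': 0.09091693650324313, 'force': array([0.33608705, 0.23260169, 0.05437604])}
top {'K': [[413.6236, 0.0, 277.1997], [0.0, 413.6236, 210.5001], [0.0, 0.0, 1.0]], 'eye': [0.5291, 0.0066, 1.0829], 'orientation': [0.0472, -0.024, -1.5463]}
side {'K': [[411.3776, 0.0, 272.2695], [0.0, 411.3776, 205.0575], [0.0, 0.0, 1.0]], 'eye': [0.208, 0.48, 0.7814], 'orientation': [0.7339, 0.017, -2.5016]}
wrist {'K': [[294.0657, 0.0, 278.4014], [0.0, 294.0657, 206.8515], [0.0, 0.0, 1.0]], 'hand_eye': [[-0.001, 0.9628, 0.2703, 0.0762], [1.0, 0.001, 0.0003, 0.0004], [0.0, 0.2703, -0.9628, -0.1483], [0.0, 0.0, 0.0, 1.0]]}
```

View pics/top0.png

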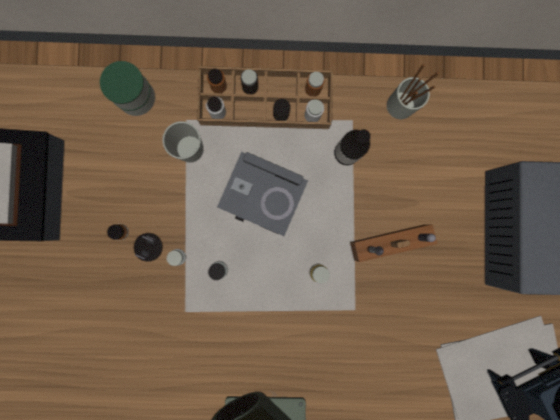

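View pics/side0.png

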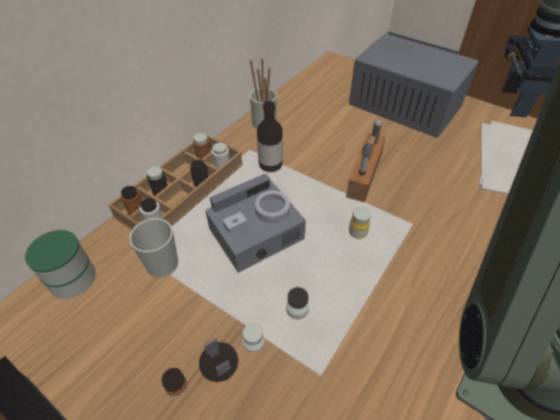

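The top view shows the cap at about (148,247), neck (277,204), well (241,186) and rack from (375,250) to (428,238). In the side view the cap is at (220,360), neck (272,205), well (234,221) and rack (367,160). I'll enlarge these in one mosaic.

Run:
```python
from h import *
t=cv2.imread('pics/top0.png');s=cv2.imread('pics/side0.png')
def c(im,u,v,w,h,k): return cv2.convertScaleAbs(cv2.resize(im[v:v+h,u:u+w],None,fx=k,fy=k,interpolation=cv2.INTER_CUBIC),alpha=1.6)
# scale 4: each 100x75 -> 400x300
m=np.vstack([np.hstack([c(t,345,207,100,75,4),c(s,330,115,100,75,4)]),np.hstack([c(t,100,210,100,75,4),c(s,170,325,100,75,4)])])
cv2.imwrite('pics/m1.png',m)
```

```text
(no output)
```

View pics/m1.png

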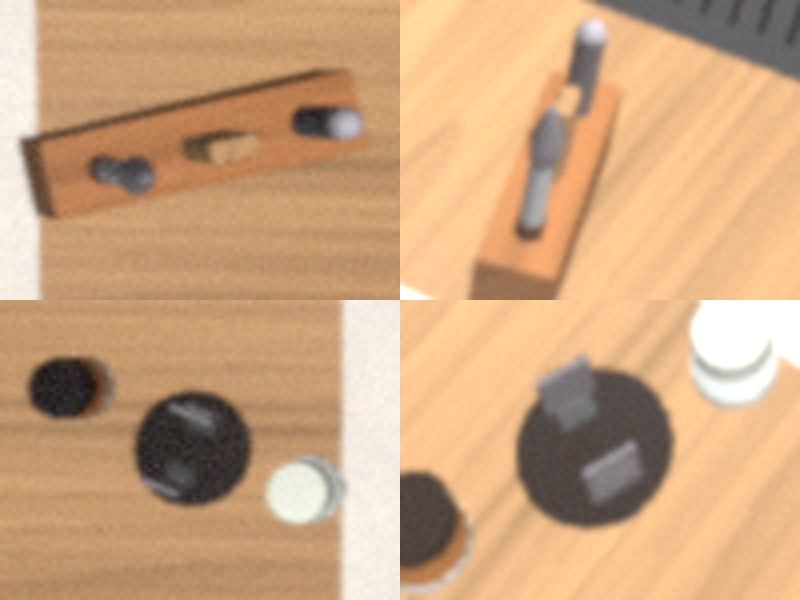

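The mosaic shows the probe, with its domed top, at the rack's −y end: top px (431,238), side px (378,123). The cap's tabs lie perpendicular to the line of pots. Next I triangulate coarse positions.

```bash
cat > h.py <<'E'
import numpy as np, cv2, pickle
from scipy.spatial.transform import Rotation as R
from cell import ctrl
def cam(f,s=None):
    if 'eye' in f: return f['K'],np.array(f['eye']),R.from_euler('xyz',f['orientation']).as_matrix()
    H=np.array(f['hand_eye']); Rt=R.from_euler('xyz',s['orientation']).as_matrix()
    return f['K'],s['tool_pos']+Rt@H[:3,3],Rt@H[:3,:3]
def ray(c,p):
    K,o,M=c; d=np.linalg.solve(K,[p[0],p[1],1.]); d=M@(d*[1,-1,-1]); return o,d/np.linalg.norm(d)
def plane(c,p,z):
    o,d=ray(c,p); return o+d*(z-o[2])/d[2]
def tri(rs):
    A=0;b=0
    for o,d in rs: P=np.eye(3)-np.outer(d,d); A=A+P; b=b+P@o
    x=np.linalg.solve(A,b); return x,[np.linalg.norm((np.eye(3)-np.outer(d,d))@(x-o))*1e3 for o,d in rs]
def proj(c,X):
    K,o,M=c; q=(M.T@(np.array(X)-o))*[1,-1,-1]; q=K@q; return q[:2]/q[2]
def snap(name,tag):
    s=ctrl.observe(); f=ctrl.grab_frame(name); pickle.dump((f,s),open(f'{tag}.pkl','wb')); cv2.imwrite(f'pics/{tag}.png',f['pixels']); return cam(f,s),f['pixels']
def load(tag):
    f,s=pickle.load(open(tag+'.pkl','rb')); return cam(f,s),f['pixels']
E
python3 - <<'E'
from h import *
np.set_printoptions(precision=4,suppress=True)
T,ti=load('top0');S,si=load('side0')
for n,a,b in [('dome',(431.2,237.8),(378,123.2)),('cap',(148,246.8),(218.75,361.75)),('neck',(277,204),(272,205)),('well',(241,186),(234.5,221))]:
    x,e=tri([ray(T,a),ray(S,b)]); print(n,x,e, plane(T,a,{'dome':.136,'cap':.02,'neck':.095,'well':.09}[n]))
print('tabs',plane(T,(148.2,210+113/4),.055),plane(T,(140.5,210+189/4),.055))
print('rack ends',plane(T,(350.5,207+178/4),.065),plane(T,(435,207+92/4),.065))
print('pots',plane(T,(117,231.5),.045),plane(T,(175,258),.045))
E
```

```text
dome [ 0.5191 -0.3762  0.1265] [np.float64(1.4020865517165941), np.float64(1.4020865517166723)] [ 0.5204 -0.3717  0.136 ]
cap [0.4778 0.3093 0.015 ] [np.float64(1.2458090723890063), np.float64(1.2458090723888904)] [0.479  0.3087 0.02  ]
neck [ 0.5923 -0.0153  0.0869] [np.float64(0.039199380141399134), np.float64(0.039199380141239984)] [ 0.5918 -0.0151  0.095 ]
well [0.6324 0.0717 0.0867] [np.float64(1.5434766945580631), np.float64(1.5434766945579277)] [0.6333 0.0725 0.09  ]
tabs [0.5017 0.2991 0.055 ] [0.4547 0.316  0.055 ]
rack ends [ 0.4813 -0.1997  0.065 ] [ 0.5393 -0.4094  0.065 ]
pots [0.5163 0.3795 0.045 ] [0.454  0.2339 0.045 ]
```

Call:
{"method": "apply_moves", "body": {"commands": [{"linear":[0,0,5],"roll":0,"jaw":100},{"linear":[34,53,6.5],"roll":41,"jaw":100},{"linear":[34,53,6.5],"roll":41,"jaw":100},{"linear":[34,53,6.5],"roll":41,"jaw":100},{"linear":[34,53,6.5],"roll":41,"jaw":100},{"linear":[34,53,6.5],"roll":41,"jaw":100},{"linear":[34,53,6.5],"roll":41,"jaw":100},{"linear":[34,53,6.5],"roll":41,"jaw":100},{"linear":[34,53,6.5],"roll":41,"jaw":100},{"linear":[34,53,6.5],"roll":41,"jaw":100},{"linear":[34,53,6.5],"roll":41,"jaw":100},{"linear":[34,53,6.5],"roll":41,"jaw":100},{"linear":[34,53,6.5],"roll":41,"jaw":100},{"linear":[34,53,6.5],"roll":41,"jaw":100},{"linear":[34,53,6.5],"roll":41,"jaw":100},{"linear":[34,53,6.5],"roll":41,"jaw":100},{"linear":[34,53,6.5],"roll":41,"jaw":100},{"linear":[34,53,6.5],"roll":41,"jaw":100}]}}

```text
time: 1.95
tool_pos: [0.5961, 0.0143, 0.3012]
orientation: [3.142, 0.0, 1.177]
force: [-0.7, -0.2, -0.6]
width: 0.091
finger_force: 0.0
```

Run:
```python
from h import *
s=ctrl.observe(); print(s['tool_pos'],s['orientation'],s['qvel'].round(3))
snap('wrist','w1')
```

```text
[0.59611391 0.01425552 0.30115584] [3.14151607e+00 3.00942450e-04 1.17667902e+00] [-0.002 -0.001 -0.004  0.003 -0.002  0.004]
```

View pics/w1.png

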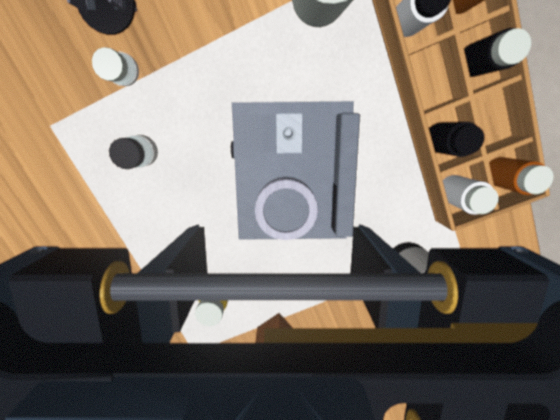

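The wrist view shows the neck ring centred near (286,209), the well hole near (288,132), and the readout bar on the right. I'll fit ellipses here, then go to a second wrist position towards the cap.

```bash
cat >> h.py <<'E'
def blob(im,box,lo,hi):
    "grey band mask in box -> largest contours (full-image coords) as (area, minEnclosing/ellipse)"
    u,v,w,h=box; g=cv2.cvtColor(im,cv2.COLOR_BGR2GRAY)[v:v+h,u:u+w]
    m=cv2.inRange(cv2.resize(cv2.GaussianBlur(g,(3,3),0),None,fx=4,fy=4,interpolation=cv2.INTER_CUBIC),lo,hi)
    cs,hi_=cv2.findContours(m,cv2.RETR_CCOMP,cv2.CHAIN_APPROX_NONE)
    out=[]
    for c,hh in zip(cs,hi_[0]):
        if len(c)>20:
            H=cv2.convexHull(c); 
            if len(H)<5: continue
            e=cv2.fitEllipse(H); out.append((cv2.contourArea(c)/16,'hole' if hh[3]>=0 else 'out',[round(e[0][0]/4+u-.375,2),round(e[0][1]/4+v-.375,2)],[round(x/4,1) for x in e[1]]))
    return sorted(out,key=lambda x:-x[0])[:4]
E
python3 - <<'E'
from h import *
c,im=load('w1'); g=cv2.cvtColor(im,cv2.COLOR_BGR2GRAY)
print(g[209,245:330:2]); print(g[112:155,288])
print(g[132,272:306])
for t in (110,125,140): print(t,blob(im,(248,172,76,72),t,255))
for t in (120,140,): print(t,blob(im,(272,110,34,48),t,255))
E
```

```text
[143 144 140 138 146 185 196 206 205 152 144 141 141 140 139 141 142 147
 144 144 144 145 145 141 144 141 141 140 141 142 133 137 177 205 204 201
 164 139 142 142 141 142 142]
[152 170 193 203 207 207 210 211 209 215 213 216 213 211 199 184 186 195
 206 210 214 213 203 167 129 129 149 174 190 209 208 210 209 212 210 212
 210 214 213 207 189 160 148]
[138 142 141 151 175 202 207 215 212 209 188 166 166 192 206 214 214 210
 194 157 145 173 193 201 208 213 213 214 213 198 166 140 139 143]
110 [(65.5625, 'hole', [288.71, 186.76], [20.7, 37.1])]
125 [(140.375, 'hole', [286.48, 193.64], [36.4, 48.9])]
140 [(5320.9375, 'out', [284.42, 209.1], [95.4, 112.6]), (280.46875, 'hole', [286.48, 192.54], [36.8, 57.5]), (84.5625, 'hole', [282.4, 221.19], [20.3, 33.1]), (23.21875, 'hole', [305.43, 208.84], [4.2, 10.2])]
120 []
140 [(7.28125, 'hole', [288.55, 135.89], [3.1, 5.0])]
```

Call:
{"method": "apply_moves", "body": {"commands": [{"linear":[-11,24,-3],"roll":0,"jaw":100},{"linear":[-11,24,-3],"roll":0,"jaw":100},{"linear":[-11,24,-3],"roll":0,"jaw":100},{"linear":[-11,24,-3],"roll":0,"jaw":100},{"linear":[-11,24,-3],"roll":0,"jaw":100},{"linear":[-11,24,-3],"roll":0,"jaw":100},{"linear":[-11,24,-3],"roll":0,"jaw":100},{"linear":[-11,24,-3],"roll":0,"jaw":100},{"linear":[-11,24,-3],"roll":0,"jaw":100}]}}

```text
time: 2.9
tool_pos: [0.4876, 0.2539, 0.2713]
orientation: [3.141, -0.0, 1.176]
force: [0.7, -0.5, -0.1]
width: 0.0913
finger_force: 0.0
```

Run:
```python
from h import *
s=ctrl.observe(); print(s['tool_pos'],s['orientation'],s['qvel'].round(3))
c,im=snap('wrist','w2')
for n,X in dict(cap=(.478,.309,.02),neck=(.592,-.015,.09),well=(.633,.072,.09)).items(): print(n,proj(c,X))
```

```text
[0.48764823 0.25391767 0.27132011] [ 3.14051974e+00 -1.04112206e-07  1.17616795e+00] [-0.004  0.001 -0.     0.006 -0.     0.003]
cap [255.54739929 146.78356167]
neck [427.30155109 344.27747676]
well [441.23074498 280.0923706 ]
```

View pics/w2.png

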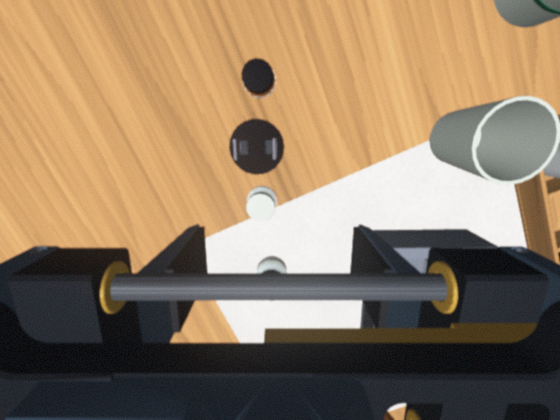

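In w2 the cap flange is at about (256,147), as predicted, with tabs at (236,149) and (274,148). They are level, so the jaw yaw already matches. Now to refine the numbers.

Run:
```python
from h import *
np.set_printoptions(precision=4,suppress=True)
c1,i1=load('w1');c2,i2=load('w2');T,ti=load('top0');S,si=load('side0')
for t in (165,175): print('neck w1',blob(i1,(248,172,76,72),t,255))
for t in (185,): print('well w1',blob(i1,(272,110,34,48),t,255))
for t in (60,75): print('cap w2',blob(i2,(220,110,76,72),0,t))
print('cap T',blob(ti,(128,228,40,40),0,45)[:2]); print('cap S',blob(si,(190,330,60,60),0,50)[:2])
g=cv2.cvtColor(ti,cv2.COLOR_BGR2GRAY); print(g[204,255:300]); 
g=cv2.cvtColor(si,cv2.COLOR_BGR2GRAY); print(g[205,250:295])
x=tri([ray(T,(148,246.8)),ray(S,(218.75,361.75)),ray(c2,(256.5,147))]); print(x)
for n,p in dict(t1=(236,149),t2=(274.5,148.5)).items(): print(n,plane(c2,p,.055))
m=np.hstack([cv2.resize(i2[110:185,215:300],None,fx=4.7,fy=4.7,interpolation=cv2.INTER_CUBIC),cv2.resize(i1[100:175,245:330],None,fx=4.7,fy=4.7,interpolation=cv2.INTER_CUBIC)])
```

```text
neck w1 [(3337.25, 'out', [285.51, 232.37], [76.8, 105.2]), (1611.96875, 'hole', [285.63, 210.33], [44.7, 46.4])]
neck w1 [(3248.8125, 'out', [285.58, 234.21], [76.4, 108.4]), (1675.53125, 'hole', [285.6, 210.26], [45.6, 47.4])]
well w1 [(940.71875, 'out', [288.78, 132.17], [31.4, 51.5]), (90.4375, 'hole', [287.85, 133.34], [12.1, 12.6])]
cap w2 [(1819.1875, 'out', [256.53, 146.1], [51.1, 52.9]), (232.34375, 'hole', [271.85, 147.89], [15.3, 24.8])]
cap w2 [(2067.3125, 'out', [256.47, 146.11], [52.2, 54.0]), (179.375, 'hole', [272.0, 147.86], [12.7, 23.9]), (89.65625, 'hole', [242.75, 147.35], [9.2, 14.5]), (14.21875, 'out', [231.17, 147.87], [2.0, 11.9])]
cap T [(547.5625, 'out', [147.63, 246.51], [27.0, 27.4]), (55.15625, 'hole', [147.88, 238.47], [6.3, 13.2])]
cap S [(832.5, 'out', [217.94, 361.98], [34.3, 37.3]), (209.0, 'hole', [222.88, 367.39], [14.1, 22.1])]
[ 91  91  92  94  95 100 115 121 123 115  96  91  90  92  90  90  90  94
  92  91  87  92  89  89  88  91  88  89  88  87  89  87  88  91 106 119
 128 120 115  96  93  92 108 133 149]
[115 116 115 116 119 132 149 153 151 140 123 116 116 116 117 118 115 116
 115 115 115 116 117 116 117 116 116 115 115 116 113 113 113 116 128 143
 154 156 152 137 116 118 140 164 179]
(array([0.4781, 0.3089, 0.0148]), [np.float64(1.4404070645816653), np.float64(1.2382023176978998), np.float64(0.9473369222037072)])
t1 [0.4583 0.3171 0.055 ]
t2 [0.5019 0.2995 0.055 ]
```

Run:
```python
from h import *
np.set_printoptions(precision=4,suppress=True)
c1,i1=load('w1');T,ti=load('top0');S,si=load('side0')
def ring(im,ctr,t,rmin,rmax):
    g=cv2.GaussianBlur(cv2.cvtColor(im,cv2.COLOR_BGR2GRAY),(3,3),0).astype(np.float32)
    pts=[]
    for a in np.radians(np.arange(0,360,6)):
        r=np.arange(rmin,rmax,.25); x=(ctr[0]+r*np.cos(a)).astype(np.float32)[None]; y=(ctr[1]+r*np.sin(a)).astype(np.float32)[None]
        v=cv2.remap(g,x,y,cv2.INTER_LINEAR)[0]; k=v.argmax(); pts.append((x[0,k],y[0,k]))
    return cv2.fitEllipse(np.array(pts))
for n,im,c,ctr,r in (('w1',i1,c1,(286,209),(20,36)),('T',ti,T,(277,204),(11,20)),('S',si,S,(272,205),(11,23))):
    e=ring(im,ctr,0,*r); print(n,np.round(e[0],2),np.round(e[1],1),plane(c,e[0],.095)); 
    if n=='w1': ne=[ray(c,e[0])]
    else: ne.append(ray(c,e[0]))
print('neck',tri(ne))
bT=blob(ti,(230,174,24,24),110,255)[:2];bS=blob(si,(220,208,28,26),140,255)[:2];print(bT,bS)
print('well',plane(c1,(287.9,133.3),.088), plane(c1,(288.78,132.17),.09))
```

```text
w1 [285.79 213.3 ] [52.2 61.4] [ 0.5925 -0.0189  0.095 ]
T [277.96 203.57] [27.4 33.2] [ 0.5929 -0.0174  0.095 ]
S [275.7  200.33] [27.6 38. ] [ 0.5895 -0.0259  0.095 ]
neck (array([ 0.5909, -0.0194,  0.0987]), [np.float64(2.4133824495542004), np.float64(2.761117725123948), np.float64(5.0910175025160616)])
[(222.0625, 'out', [240.72, 185.75], [15.2, 23.5]), (23.375, 'hole', [241.1, 186.15], [5.4, 5.8])] [(200.4375, 'out', [234.29, 219.45], [13.3, 23.6]), (16.65625, 'hole', [234.68, 220.44], [4.0, 5.8])]
well [0.6319 0.0704 0.088 ] [0.6334 0.0713 0.09  ]
```

Run:
```python
from h import *
np.set_printoptions(precision=4,suppress=True)
c1,i1=load('w1');T,ti=load('top0');S,si=load('side0')
for n,im,b,ts in (('T',ti,(256,184,42,40),(105,110)),('S',si,(250,186,45,40),(125,132))):
    for t in ts: print(n,[x for x in blob(im,b,t,255) if x[1]=='hole'][:1])
rs=[ray(c1,(285.6,210.3)),ray(T,(277,204)),ray(S,(272,205))]
print('neck',tri(rs),plane(c1,(285.6,210.3),.095),plane(T,(277,204),.095))
rs=[ray(c1,(287.9,133.3)),ray(T,(241.1,186.15)),ray(S,(234.68,220.44))]
print('well',tri(rs))
```

```text
T [(461.6875, 'hole', [276.66, 202.96], [24.4, 24.7])]
T [(492.25, 'hole', [276.63, 202.95], [25.1, 25.5])]
S [(350.59375, 'hole', [272.07, 202.45], [18.0, 25.4])]
S [(381.71875, 'hole', [272.05, 202.56], [19.0, 26.1])]
neck (array([ 0.5927, -0.0162,  0.0865]), [np.float64(1.3740999800046398), np.float64(0.963315891349663), np.float64(0.4775824180901569)]) [ 0.5938 -0.0152  0.095 ] [ 0.5918 -0.0151  0.095 ]
well (array([0.632 , 0.071 , 0.0883]), [np.float64(0.5898904614198678), np.float64(1.7161776808717213), np.float64(1.3045230905270992)])
```

Call:
{"method": "apply_moves", "body": {"commands": [{"linear":[-0.8,5.5,0],"roll":0.6,"jaw":100},{"linear":[-0.8,5.5,0],"roll":0.6,"jaw":100},{"linear":[-0.8,5.5,-5],"roll":0.6,"jaw":100},{"linear":[-0.8,5.5,-10],"roll":0.6,"jaw":100},{"linear":[-0.8,5.5,-14],"roll":0.6,"jaw":100},{"linear":[-0.8,5.5,-14],"roll":0.6,"jaw":100},{"linear":[-0.8,5.5,-14],"roll":0.6,"jaw":100}]}}

```text
time: 3.65
tool_pos: [0.4797, 0.3099, 0.1316]
orientation: [3.141, -0.0, 1.188]
force: [0.8, 0.6, 1.0]
width: 0.0914
finger_force: 0.0
```

Run:
```python
from h import *
s=ctrl.observe(); print(s['tool_pos'],s['orientation'])
c,im=snap('wrist','w3'); print(proj(c,(.4795,.3085,.02)),proj(c,(.4795,.3085,.045)))
cv2.imwrite('pics/w3.png',im[180:340,150:410].repeat(3,0).repeat(3,1))
```

```text
[0.47966419 0.30993936 0.13161574] [ 3.14124209e+00 -3.27140934e-05  1.18770687e+00]
[278.6217159 211.4648267] [278.64441557 219.95114701]
```

View pics/w3.png

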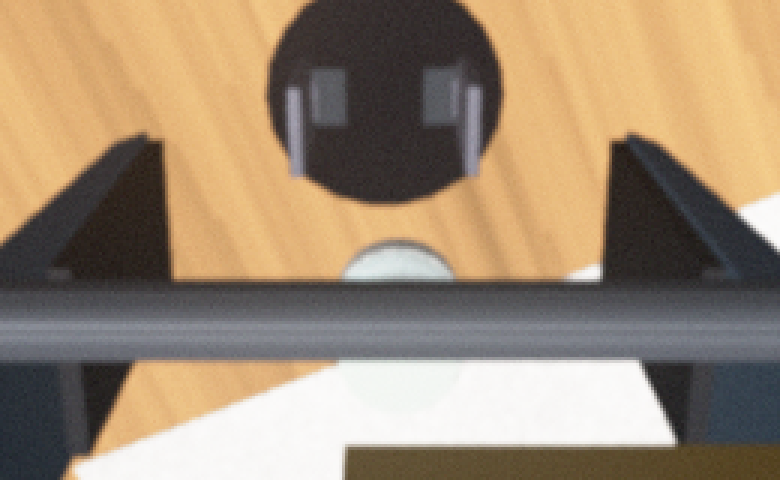

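The flange is centred at crop (385,87) and the tab tops at (295,132) and (474,132). Both are centred between the fingers, so I descend and pinch.

Call:
{"method": "apply_moves", "body": {"commands": [{"linear":[0,-0.1,-4],"roll":0,"jaw":100},{"linear":[0,-0.1,-7],"roll":0,"jaw":100},{"linear":[0,-0.1,-8.3],"roll":0,"jaw":100},{"linear":[0,-0.1,-8.3],"roll":0,"jaw":100},{"linear":[0,-0.1,-8.3],"roll":0,"jaw":20},{"linear":[0,-0.1,-8.3],"roll":0,"jaw":20},{"linear":[0,-0.1,-8.3],"roll":0,"jaw":20},{"linear":[0,-0.1,-8.3],"roll":0,"jaw":20},{"linear":[0,-0.1,-8.3],"roll":0,"jaw":20},{"linear":[0,-0.1,-8.3],"roll":0,"jaw":20},{"linear":[0,-0.1,-8.3],"roll":0,"jaw":20},{"linear":[0,-0.1,-8.3],"roll":0,"jaw":20},{"linear":[0,-0.1,-8.3],"roll":0,"jaw":20},{"linear":[0,-0.1,-8.3],"roll":0,"jaw":20}], "grip_force": 25}}

```text
time: 5.1
tool_pos: [0.479, 0.3096, 0.0487]
orientation: [3.141, -0.001, 1.189]
force: [-0.5, -1.5, 5.7]
width: 0.0341
finger_force: 25.0
```

Call:
{"method": "apply_moves", "body": {"commands": [{"linear":[0,0,2],"roll":0,"jaw":20},{"linear":[0,0,5],"roll":0,"jaw":20},{"linear":[0,0,10],"roll":0,"jaw":20},{"linear":[0,0,15],"roll":0,"jaw":20},{"linear":[4,-11,17],"roll":0,"jaw":20},{"linear":[4,-11,17],"roll":0,"jaw":20},{"linear":[4,-11,17],"roll":0,"jaw":20},{"linear":[4,-11,17],"roll":0,"jaw":20},{"linear":[4,-11,17],"roll":0,"jaw":20}]}}

```text
time: 6.0
tool_pos: [0.5184, 0.1995, 0.2175]
orientation: [-3.14, 0.0, 1.188]
force: [-0.3, -0.2, -0.2]
width: 0.0347
finger_force: 25.0
```

Run:
```python
from h import *
s=ctrl.observe(); print(s['tool_pos'],s['orientation'],s['width'],s['force'])
c,im=snap('wrist','w4')
print(proj(c,(.5933,-.0155,.095)),proj(c,(.632,.071,.09)))
t,ti=snap('side','s4')
w=cv2.resize(im[130:400,140:560],None,fx=1.3,fy=1.3)
p=proj(t,s['tool_pos']-[0,0,.03]); print(p); u,v=np.int32(p)-[35,60]
z=cv2.resize(ti[max(v,0):v+117,max(u,0):u+80],(240,351),interpolation=cv2.INTER_CUBIC)
cv2.imwrite('pics/m4.png',np.hstack([w,z]))
```

```text
[0.51839912 0.19951599 0.21749587] [-3.14045852e+00  8.03331240e-06  1.18778046e+00] 0.03472903259655075 [-0.2821181  -0.242001   -0.21607619]
[413.16049056 355.0370968 ] [425.63079845 276.32123697]
[231.32289542 259.00220598]
```

View pics/m4.png

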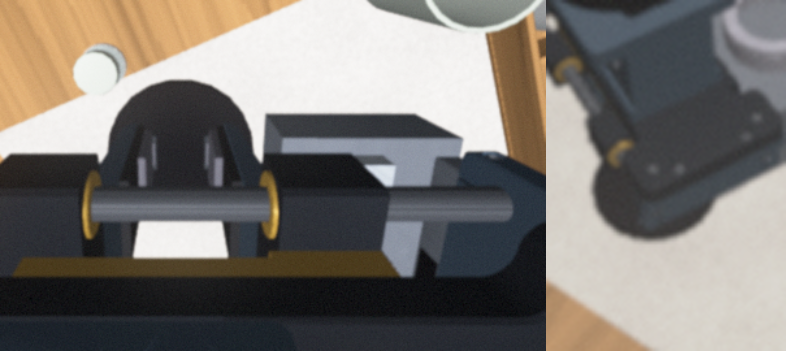

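Run:
```python
from h import *
np.set_printoptions(precision=4,suppress=True)
c1,_=load('w1');T,_=load('top0');S,_=load('side0')
c4,im=load('w4'); f,s=pickle.load(open('w4.pkl','rb'))
Rt=R.from_euler('xyz',s['orientation']).as_matrix()
for p in ((.037,0,.028),(0,.037,.028),(0,-.037,.028)): print(proj(c4,s['tool_pos']+Rt@np.array(p)))
for z in (.095,.09): print(plane(T,(276.65,202.96),z),plane(S,(272.05,202.5),z),plane(c1,(285.6,210.3),z))
print(tri([ray(T,(276.65,202.96)),ray(S,(272.05,202.5)),ray(c1,(285.6,210.3))]))
for z in (.088,): print('well',plane(T,(241.1,186.15),z),plane(S,(234.68,220.44),z),plane(c1,(287.9,133.3),z))
```

```text
[278.0603 190.3303]
[335.3251 246.207 ]
[220.961  246.3012]
[ 0.5943 -0.0142  0.095 ] [ 0.5923 -0.0157  0.095 ] [ 0.5938 -0.0152  0.095 ]
[ 0.5946 -0.0143  0.09  ] [ 0.5951 -0.0193  0.09  ] [ 0.5933 -0.0166  0.09  ]
(array([ 0.5935, -0.0151,  0.0948]), [np.float64(1.2262095076972168), np.float64(1.3469002731668946), np.float64(0.3015855176601252)])
well [0.6331 0.0723 0.088 ] [0.631  0.0702 0.088 ] [0.6319 0.0704 0.088 ]
```

Call:
{"method": "apply_moves", "body": {"commands": [{"linear":[7.5,-21.5,0],"roll":0,"jaw":20},{"linear":[7.5,-21.5,0],"roll":0,"jaw":20},{"linear":[7.5,-21.5,0],"roll":0,"jaw":20},{"linear":[7.5,-21.5,0],"roll":0,"jaw":20},{"linear":[7.5,-21.5,0],"roll":0,"jaw":20},{"linear":[7.5,-21.5,-2],"roll":0,"jaw":20},{"linear":[7.5,-21.5,-4.5],"roll":0,"jaw":20},{"linear":[7.5,-21.5,-5],"roll":0,"jaw":20},{"linear":[7.5,-21.5,-5],"roll":0,"jaw":20},{"linear":[7.5,-21.5,-5],"roll":0,"jaw":20}]}}

```text
time: 7.1
tool_pos: [0.5944, -0.0147, 0.1689]
orientation: [3.14, -0.001, 1.19]
force: [0.0, -0.7, 0.4]
width: 0.0345
finger_force: 25.0
```

Run:
```python
from h import *
s=ctrl.observe(); print(s['tool_pos'],s['orientation'],s['width'],s['force'])
c,im=snap('wrist','w5')
t,ti=snap('top','t5')
w=cv2.resize(im[130:400,140:420],None,fx=1.4,fy=1.4)
z=cv2.resize(ti[160:254,230:330],(402,378),interpolation=cv2.INTER_CUBIC)
cv2.imwrite('pics/m5.png',np.hstack([w,z]))
```

```text
[ 0.59437231 -0.01469115  0.16885826] [ 3.14011516e+00 -5.62040805e-04  1.19016670e+00] 0.03453499280911305 [ 0.02529377 -0.68266773  0.392848  ]
```

View pics/m5.png

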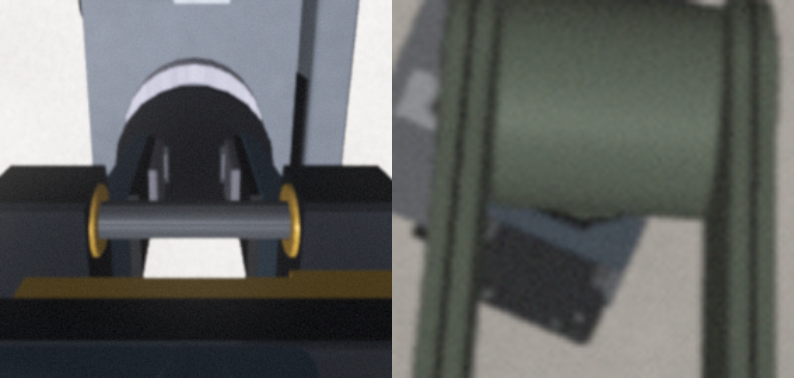

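The neck's rim shows around the cap, centred to within about 1 mm (apex at px (278,174)). Descending slowly.

Call:
{"method": "apply_moves", "body": {"commands": [{"linear":[-0.1,0,-1],"roll":0,"jaw":20},{"linear":[-0.1,0,-2],"roll":0,"jaw":20},{"linear":[-0.1,0,-2.5],"roll":0,"jaw":20},{"linear":[-0.1,0,-2.8],"roll":0,"jaw":20},{"linear":[-0.1,0,-3.1],"roll":0,"jaw":20},{"linear":[-0.1,0,-3.4],"roll":0,"jaw":20},{"linear":[-0.1,0,-3.4],"roll":0,"jaw":20}]}}

```text
time: 7.9
tool_pos: [0.5926, -0.0155, 0.1336]
orientation: [-3.141, 0.0, 1.189]
force: [-1.2, -0.0, -1.0]
width: 0.0344
finger_force: 25.0
```

Call:
{"method": "apply_moves", "body": {"commands": [{"linear":[0.05,0,-0.2],"roll":0,"jaw":20},{"linear":[0.05,0,-0.4],"roll":0,"jaw":20},{"linear":[0.05,0,-0.4],"roll":0,"jaw":20},{"linear":[0.05,0,-0.5],"roll":0,"jaw":20},{"linear":[0.05,0,-0.5],"roll":0,"jaw":20}]}}

```text
time: 8.4
tool_pos: [0.5933, -0.0155, 0.1297]
orientation: [3.141, -0.0, 1.189]
force: [-1.7, 0.1, 2.6]
width: 0.0341
finger_force: 25.0
```

Call:
{"method": "apply_moves", "body": {"commands": [{"linear":[0,0,-0.1],"roll":0,"jaw":20},{"linear":[0,0,-0.1],"roll":0,"jaw":20},{"linear":[0,0,-0.15],"roll":0,"jaw":20},{"linear":[0,0,-0.15],"roll":0,"jaw":20}]}}

```text
time: 8.8
tool_pos: [0.5933, -0.0155, 0.1296]
orientation: [3.14, -0.0, 1.189]
force: [-3.3, -0.7, 12.2]
width: 0.0347
finger_force: 25.1
```

Seated: 12 N upward, with z stopped at 0.1296 against the 0.1297 I expected. Releasing.

Call:
{"method": "apply_moves", "body": {"commands": [{"linear":[0,0,-0.15],"roll":0,"jaw":50},{"linear":[0,0,-0.15],"roll":0,"jaw":65},{"linear":[0,0,-0.1],"roll":0,"jaw":80},{"linear":[0,0,-0.1],"roll":0,"jaw":80},{"linear":[0,0,0],"roll":0,"jaw":85},{"linear":[0,0,0],"roll":0,"jaw":85},{"linear":[0,0,0],"roll":0,"jaw":85},{"linear":[0,0,0],"roll":0,"jaw":85},{"linear":[0,0,0],"roll":0,"jaw":85},{"linear":[0,0,5],"roll":0,"jaw":85},{"linear":[0,0,10],"roll":0,"jaw":85},{"linear":[-0.5,-5,17],"roll":0,"jaw":85},{"linear":[-1,-9,17],"roll":0,"jaw":85},{"linear":[-1,-9,17],"roll":0,"jaw":85},{"linear":[-1,-9,17],"roll":0,"jaw":85}]}}

```text
time: 10.3
tool_pos: [0.5833, -0.1076, 0.2986]
orientation: [3.139, -0.0, 1.186]
force: [0.2, -0.2, -0.6]
width: 0.0777
finger_force: 0.0
```

Run:
```python
from h import *
np.set_printoptions(precision=4,suppress=True)
s=ctrl.observe(); print(s['tool_pos'],s['orientation'],s['width'],s['force'])
c,im=snap('wrist','w6')
p=proj(c,(.5935,-.0151,.095)); print(p, proj(c,(.632,.071,.09)))
for t in (60,75): print(blob(im,(int(p[0])-50,int(p[1])-50,100,100),0,t)[:3])
t,ti=snap('side','s6')
w=cv2.resize(im[50:260,150:430],None,fx=1.8,fy=1.8)
z=cv2.resize(ti[160:280,190:323-43],(283,378),interpolation=cv2.INTER_CUBIC)
cv2.imwrite('pics/m6.png',np.hstack([w,z]))
```

```text
[ 0.5833 -0.1076  0.2986] [ 3.139  -0.0002  1.1855] 0.07770790414118527 [ 0.2015 -0.1571 -0.604 ]
[255.5683 112.031 ] [257.0765  19.7047]
[(2909.59375, 'out', [256.12, 112.14], [61.2, 65.0]), (311.125, 'hole', [274.09, 112.34], [17.3, 31.2]), (202.25, 'hole', [239.9, 113.57], [13.8, 21.4])]
[(3021.25, 'out', [255.99, 112.29], [62.2, 66.1]), (243.84375, 'hole', [274.5, 112.46], [14.7, 29.9]), (130.5625, 'hole', [239.68, 113.26], [10.9, 17.6])]
```

View pics/m6.png

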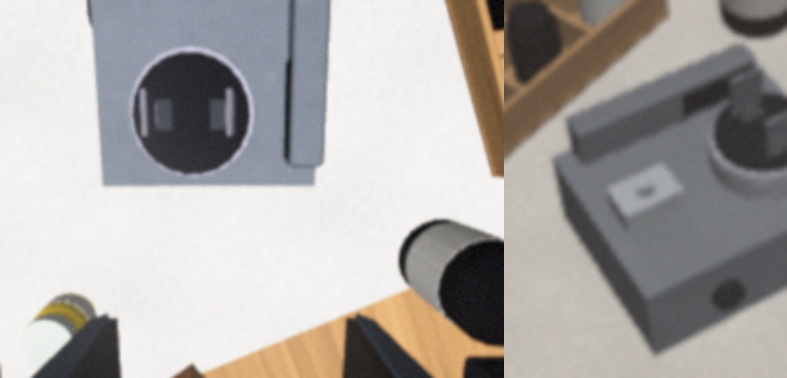

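The cap lies concentric in the neck: the dark disc is centred at (256,112), as predicted. The tabs are fully sprung out, at the same spacing ratio as when it stood free. On to the probe.

Call:
{"method": "apply_moves", "body": {"commands": [{"linear":[-6,-27,-2],"roll":37,"jaw":100},{"linear":[-6,-27,-2],"roll":37,"jaw":100},{"linear":[-6,-27,-2],"roll":37,"jaw":100},{"linear":[-6,-27,-2],"roll":37,"jaw":100},{"linear":[-6,-27,-2],"roll":37,"jaw":100},{"linear":[-6,-27,-2],"roll":37,"jaw":100},{"linear":[-6,-27,-2],"roll":37,"jaw":100},{"linear":[-6,-27,-2],"roll":37,"jaw":100},{"linear":[-6,-27,-2],"roll":37,"jaw":100},{"linear":[-6,-27,-2],"roll":37,"jaw":100}]}}

```text
time: 11.4
tool_pos: [0.524, -0.3737, 0.2774]
orientation: [3.141, -0.001, 1.837]
force: [-0.3, 0.0, -0.7]
width: 0.0914
finger_force: 0.0
```

Run:
```python
from h import *
np.set_printoptions(precision=4,suppress=True)
s=ctrl.observe(); print(s['tool_pos'],s['orientation'],s['width'],s['force'])
c,im=snap('wrist','w7')
for z in (.14,.136,.1,.065): print(proj(c,(.5195,-.375,z)))
cv2.imwrite('pics/w7c.png',cv2.resize(im[60:340,130:430],(750,600*280*750//(300*600)//1 if 0 else 600)))
```

```text
[ 0.524  -0.3737  0.2774] [ 3.1414 -0.0007  1.837 ] 0.09140066291591813 [-0.288   0.0464 -0.749 ]
[273.8609 202.9777]
[273.9202 201.9702]
[274.3927 193.9474]
[274.7667 187.5972]
```

View pics/w7c.png

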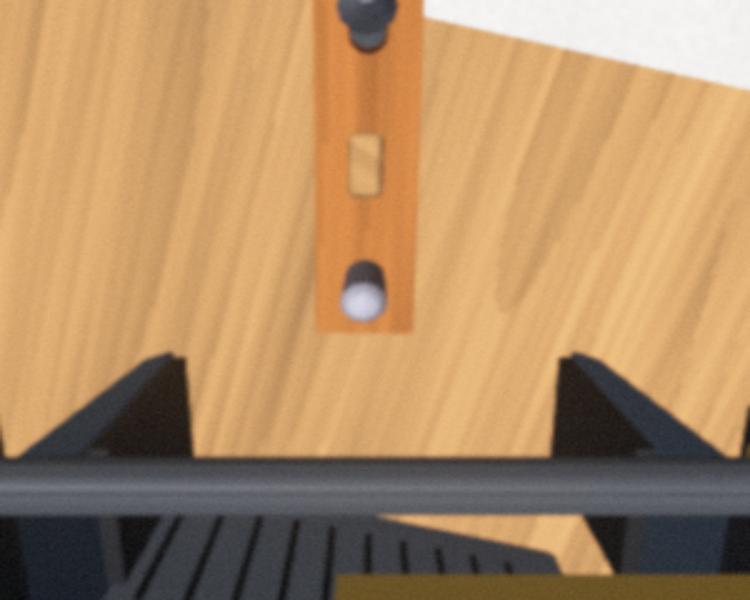

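The dome is at crop (363,301), i.e. px (275.2,200.5). It is the rack's end tool, with the scraper a clear 65 mm away. The jaws span the rack's x.

Run:
```python
from h import *
np.set_printoptions(precision=4,suppress=True)
c,im=load('w7');T,_=load('top0');S,_=load('side0')
print(blob(im,(255,185,40,40),150,255)[:3])
w=(275.2,200.5)
print(tri([ray(c,w),ray(T,(431.2,237.8)),ray(S,(378,123.2))]),tri([ray(c,w),ray(T,(431.2,237.8))]),plane(c,w,.135))
```

```text
[(1091.34375, 'out', [273.6, 211.91], [41.4, 84.7]), (14.28125, 'out', [291.95, 186.4], [4.2, 9.8])]
(array([ 0.5197, -0.3759,  0.1267]), [np.float64(1.2600606385526196), np.float64(0.7960851685291085), np.float64(2.025773949234864)]) (array([ 0.5206, -0.3752,  0.1275]), [np.float64(0.2752936885079066), np.float64(0.2752936885079502)]) [ 0.5204 -0.3734  0.135 ]
```

Call:
{"method": "apply_moves", "body": {"commands": [{"linear":[-0.4,0,-5],"roll":0,"jaw":100},{"linear":[-0.4,0,-9],"roll":0,"jaw":100},{"linear":[-0.4,0,-13],"roll":0,"jaw":100},{"linear":[-0.4,0,-15.5],"roll":0,"jaw":100},{"linear":[-0.4,0,-16.4],"roll":0,"jaw":100},{"linear":[-0.4,0,-16.4],"roll":0,"jaw":60},{"linear":[-0.4,0,-16.4],"roll":0,"jaw":40},{"linear":[-0.4,0,-16.4],"roll":0,"jaw":30},{"linear":[-0.4,0,-16.4],"roll":0,"jaw":10},{"linear":[-0.4,0,-16.4],"roll":0,"jaw":10},{"linear":[-0.4,0,-16.4],"roll":0,"jaw":10},{"linear":[-0.4,0,-16.4],"roll":0,"jaw":10},{"linear":[-0.4,0,-16.4],"roll":0,"jaw":10},{"linear":[-0.4,0,-16.4],"roll":0,"jaw":10},{"linear":[-0.4,0,-16.4],"roll":0,"jaw":10},{"linear":[-0.4,0,-16.4],"roll":0,"jaw":10}], "grip_force": 12}}

```text
time: 13.05
tool_pos: [0.5192, -0.3755, 0.1134]
orientation: [3.142, -0.0, 1.835]
force: [-0.3, -0.6, 0.4]
width: 0.0194
finger_force: 12.0
```

Call:
{"method": "apply_moves", "body": {"commands": [{"linear":[0,0,0],"roll":0,"jaw":10},{"linear":[0,0,2],"roll":0,"jaw":10},{"linear":[0,0,5],"roll":0,"jaw":10},{"linear":[0,0,9],"roll":0,"jaw":10},{"linear":[0,0,13],"roll":0,"jaw":10},{"linear":[0,0,17],"roll":0,"jaw":10},{"linear":[0,0,17],"roll":0,"jaw":10},{"linear":[0,10,17],"roll":0,"jaw":10},{"linear":[0,10,17],"roll":0,"jaw":10},{"linear":[0,10,17],"roll":0,"jaw":10},{"linear":[0,10,17],"roll":0,"jaw":10}], "grip_force": 22}}

```text
time: 14.15
tool_pos: [0.519, -0.2746, 0.2831]
orientation: [-3.141, -0.0, 1.837]
force: [0.5, -0.9, -0.7]
width: 0.0194
finger_force: 22.0
```

Run:
```python
from h import *
np.set_printoptions(precision=4,suppress=True)
s=ctrl.observe(); print(s['tool_pos'],s['orientation'],s['width'],s['force'])
c,im=snap('wrist','w8'); Rt=R.from_euler('xyz',s['orientation']).as_matrix()
for z in (-.022,.0484,.1084): print(z,proj(c,s['tool_pos']+Rt@np.array((0,0,z))))
t,ti=snap('side','s8')
a=[proj(t,s['tool_pos']+Rt@np.array((0,0,z))) for z in (-.022,.0484,.1084)]; print(a)
u,v=np.int32(a[1])-[40,60]; print(u,v)
z=cv2.resize(ti[max(v,0):v+120,max(u,0):u+80],(400,600),interpolation=cv2.INTER_CUBIC)
w=cv2.resize(im[110:290,218:338],(400,600),interpolation=cv2.INTER_CUBIC)
cv2.imwrite('pics/m8.png',np.hstack([w,z]))
```

```text
[ 0.519  -0.2746  0.2831] [-3.1409 -0.      1.8366] 0.01944515169184916 [ 0.5173 -0.8916 -0.6516]
-0.022 [278.5131 287.3884]
0.0484 [278.5185 234.7521]
0.1084 [278.521  210.9364]
[array([369.9721,  78.6811]), array([365.048 , 106.5466]), array([361.2668, 127.9448])]
325 46
```

View pics/m8.png

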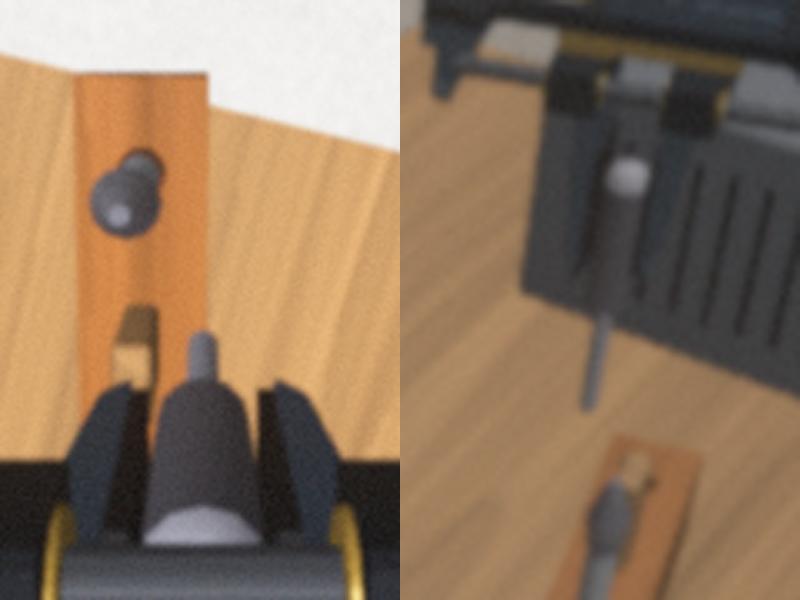

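Run:
```python
from h import *
np.set_printoptions(precision=4,suppress=True)
f,s=pickle.load(open('w8.pkl','rb')); c=cam(f,s); t,_=load('s8'); Rt=R.from_euler('xyz',s['orientation']).as_matrix()
P=lambda x,y,z:s['tool_pos']+Rt@np.array((x,y,z))
for x in (-.005,-.004,-.003,-.002,-.001,0): print(x,proj(c,P(x+.01,0,.0484)),proj(c,P(x+.004,0,.1064)),proj(t,P(x,0,.1084)))
rs=[ray(c,(278.6,210.6+3)),ray(t,(362.6,127.0))]
x,e=tri(rs); print(x,e,Rt.T@(x-s['tool_pos']))
```

```text
-0.005 [278.512  228.1434] [278.5219 212.6232] [361.7523 126.73  ]
-0.004 [278.5107 226.8114] [278.5209 211.5635] [361.6554 126.9723]
-0.003 [278.5094 225.4759] [278.5199 210.5016] [361.5584 127.215 ]
-0.002 [278.5081 224.137 ] [278.5189 209.4376] [361.4613 127.4579]
-0.001 [278.5068 222.7946] [278.5179 208.3714] [361.3641 127.7012]
0 [278.5055 221.4487] [278.5168 207.303 ] [361.2668 127.9448]
[ 0.5184 -0.2771  0.1763] [np.float64(1.2499316491664951), np.float64(1.2499316491666148)] [-0.0023 -0.0012  0.1068]
```

Call:
{"method": "apply_moves", "body": {"commands": [{"linear":[0,0,2],"roll":0,"jaw":10},{"linear":[11.2,34.8,2],"roll":0,"jaw":10},{"linear":[11.2,34.8,2],"roll":0,"jaw":10},{"linear":[11.2,34.8,2],"roll":0,"jaw":10},{"linear":[11.2,34.8,2],"roll":0,"jaw":10},{"linear":[11.2,34.8,2],"roll":0,"jaw":10},{"linear":[11.2,34.8,2],"roll":0,"jaw":10},{"linear":[11.2,34.8,2],"roll":0,"jaw":10},{"linear":[11.2,34.8,2],"roll":0,"jaw":10},{"linear":[11.2,34.8,2],"roll":0,"jaw":10},{"linear":[11.2,34.8,2],"roll":0,"jaw":10},{"linear":[11.2,34.8,-3],"roll":0,"jaw":10},{"linear":[11.2,34.8,-6.8],"roll":0,"jaw":10},{"linear":[11.2,34.8,-6.8],"roll":0,"jaw":10},{"linear":[11.2,34.8,-6.8],"roll":0,"jaw":10},{"linear":[11.2,34.8,-6.8],"roll":0,"jaw":10}]}}

```text
time: 15.85
tool_pos: [0.6327, 0.0715, 0.2184]
orientation: [3.136, 0.001, 1.833]
force: [0.4, 0.5, 0.0]
width: 0.0197
finger_force: 22.0
```

Run:
```python
from h import *
np.set_printoptions(precision=4,suppress=True)
s=ctrl.observe(); print(s['tool_pos'],s['orientation'],s['width'],s['force'])
c,im=snap('wrist','w9'); Rt=R.from_euler('xyz',s['orientation']).as_matrix()
tip=s['tool_pos']+Rt@np.array((-.0022,0,.1084)); print('tip',tip,proj(c,tip),'well px',proj(c,(.632,.071,.09)))
t,ti=snap('side','s9'); print('side tip',proj(t,tip),'well',proj(t,(.632,.071,.09)))
a=proj(c,tip); u,v=np.int32(a)-[40,60]; w=cv2.resize(im[v:v+120,u:u+80],(400,600),interpolation=cv2.INTER_CUBIC)
b=proj(t,tip);u2,v2=np.int32(b)-[40,60]; z=cv2.resize(ti[v2:v2+120,u2:u2+80],(400,600),interpolation=cv2.INTER_CUBIC); print(u,v,u2,v2)
cv2.imwrite('pics/m9.png',cv2.convertScaleAbs(np.hstack([w,z]),alpha=1.4))
```

```text
[0.6327 0.0715 0.2184] [3.1365 0.0011 1.8332] 0.019721994084240847 [0.3895 0.5246 0.0041]
tip [0.6339 0.0694 0.11  ] [278.5247 213.2485] well px [276.992  205.2632]
side tip [233.0313 213.0643] well [234.0098 219.8669]
238 153 193 153
```

View pics/m9.png

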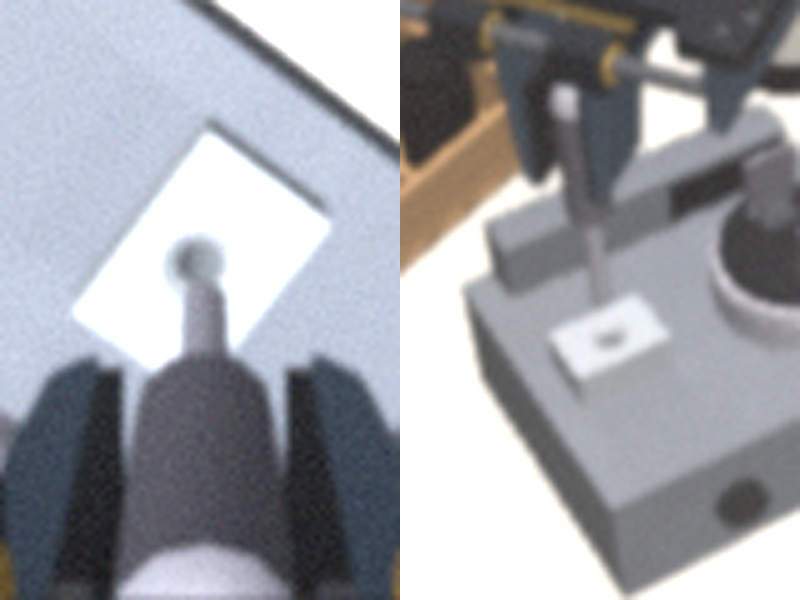

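The wrist view shows the well's hole at px (277,205.4), exactly where my estimate predicts it. The tip is about 2 mm off in x and 1.5 mm in y. I'll correct that and enter the chamfer.

Call:
{"method": "apply_moves", "body": {"commands": [{"linear":[-0.2,0.15,0],"roll":0,"jaw":10},{"linear":[-0.2,0.15,0],"roll":0,"jaw":10},{"linear":[-0.2,0.15,-1],"roll":0,"jaw":10},{"linear":[-0.2,0.15,-2],"roll":0,"jaw":10},{"linear":[-0.2,0.15,-2.3],"roll":0,"jaw":10},{"linear":[-0.2,0.15,-2.6],"roll":0,"jaw":10},{"linear":[-0.2,0.15,-2.8],"roll":0,"jaw":10},{"linear":[-0.2,0.15,-2.8],"roll":0,"jaw":10}]}}

```text
time: 16.75
tool_pos: [0.6306, 0.0733, 0.1874]
orientation: [3.138, 0.002, 1.835]
force: [3.3, -2.1, 2.7]
width: 0.0195
finger_force: 22.0
```

Call:
{"method": "apply_moves", "body": {"commands": [{"linear":[0.05,-0.05,0],"roll":0,"jaw":10},{"linear":[0.05,-0.05,-0.5],"roll":0,"jaw":10},{"linear":[0.05,-0.05,-1],"roll":0,"jaw":10},{"linear":[0.05,-0.05,-1.5],"roll":0,"jaw":10},{"linear":[0.05,-0.05,-2],"roll":0,"jaw":10},{"linear":[0.05,-0.05,-2],"roll":0,"jaw":10}]}}

```text
time: 17.35
tool_pos: [0.6303, 0.0735, 0.1662]
orientation: [3.141, 0.0, 1.835]
force: [5.3, -2.4, -1.5]
width: 0.0196
finger_force: 22.0
```

Call:
{"method": "apply_moves", "body": {"commands": [{"linear":[0.1,-0.05,0],"roll":0,"jaw":10},{"linear":[0.1,-0.05,-0.5],"roll":0,"jaw":10},{"linear":[0.1,-0.05,-1],"roll":0,"jaw":10},{"linear":[0.1,-0.05,-1.5],"roll":0,"jaw":10},{"linear":[0.1,-0.05,-2],"roll":0,"jaw":10},{"linear":[0.1,-0.05,-2.3],"roll":0,"jaw":10},{"linear":[0.1,-0.05,-2.3],"roll":0,"jaw":10}]}}

```text
time: 18.05
tool_pos: [0.6309, 0.0729, 0.1436]
orientation: [3.141, 0.0, 1.835]
force: [6.2, -1.8, 0.1]
width: 0.0193
finger_force: 22.0
```

Call:
{"method": "apply_moves", "body": {"commands": [{"linear":[0.1,-0.03,-0.2],"roll":0,"jaw":10},{"linear":[0.1,-0.03,-0.4],"roll":0,"jaw":10},{"linear":[0.1,-0.03,-0.6],"roll":0,"jaw":10},{"linear":[0.1,-0.03,-0.6],"roll":0,"jaw":10},{"linear":[0.1,-0.03,-0.7],"roll":0,"jaw":10},{"linear":[0.1,-0.03,-0.7],"roll":0,"jaw":10}]}}

```text
time: 18.65
tool_pos: [0.6314, 0.0727, 0.1375]
orientation: [-3.141, -0.0, 1.835]
force: [1.7, -2.3, 2.2]
width: 0.0198
finger_force: 22.0
```

Call:
{"method": "apply_moves", "body": {"commands": [{"linear":[0,0,-0.1],"roll":0,"jaw":10},{"linear":[0,0,-0.2],"roll":0,"jaw":10},{"linear":[0,0,-0.2],"roll":0,"jaw":10},{"linear":[0,0,-0.2],"roll":0,"jaw":10}]}}

```text
time: 19.05
tool_pos: [0.6314, 0.0726, 0.1374]
orientation: [3.141, 0.0, 1.835]
force: [-0.6, -1.3, 11.2]
width: 0.0195
finger_force: 22.0
```

Firm stop at the expected height. Releasing with the jaws only partly open because of the readout bar, then rising and looking.

Call:
{"method": "apply_moves", "body": {"commands": [{"linear":[0,0,-0.1],"roll":0,"jaw":10},{"linear":[0,0,-0.1],"roll":0,"jaw":30},{"linear":[0,0,-0.1],"roll":0,"jaw":45},{"linear":[0,0,-0.1],"roll":0,"jaw":55},{"linear":[0,0,0],"roll":0,"jaw":55},{"linear":[0,0,0],"roll":0,"jaw":55},{"linear":[0,0,2],"roll":0,"jaw":55},{"linear":[0,0,5],"roll":0,"jaw":55},{"linear":[0,0,10],"roll":0,"jaw":55},{"linear":[0,0,15],"roll":0,"jaw":55},{"linear":[-2,-12,17],"roll":0,"jaw":55},{"linear":[-2,-12,17],"roll":0,"jaw":55},{"linear":[-2,-12,17],"roll":0,"jaw":55},{"linear":[-2,-12,17],"roll":0,"jaw":55},{"linear":[-2,-12,17],"roll":0,"jaw":55},{"linear":[-2,-12,17],"roll":0,"jaw":55}]}}

```text
time: 20.65
tool_pos: [0.6117, -0.0462, 0.3049]
orientation: [-3.141, -0.001, 1.836]
force: [0.9, 0.1, 0.1]
width: 0.0501
finger_force: 0.0
```

Run:
```python
from h import *
np.set_printoptions(precision=4,suppress=True)
s=ctrl.observe(); print(s['time'],s['tool_pos'],s['orientation'],s['width'],s['force'])
c,im=snap('wrist','w10'); t,ti=snap('side','s10')
print('well shoulder px side',proj(t,(.632,.071,.09)),'dome',proj(t,(.632,.071,.16)),'wrist dome',proj(c,(.632,.071,.162)))
w=cv2.resize(im[0:225,150:375],(400,400)); z=cv2.resize(ti[150:270,190:310],(400,400),interpolation=cv2.INTER_CUBIC)
cv2.imwrite('pics/m10.png',np.hstack([w,z]))
```

```text
20.65 [ 0.6117 -0.0462  0.3049] [-3.1409 -0.001   1.8357] 0.05010627315930367 [0.9279 0.1413 0.1282]
well shoulder px side [234.0098 219.8669] dome [231.1024 198.1327] wrist dome [332.8831  88.5926]
```

View pics/m10.png

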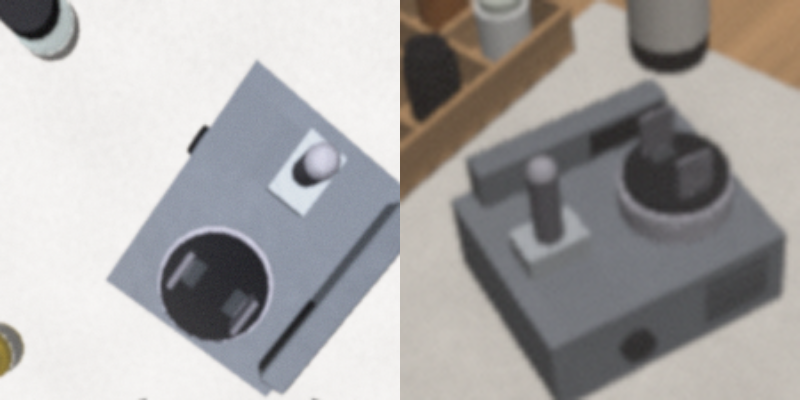

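The final view shows the probe upright with its handle resting on the well block: dome at side px (232,200), expected (231,198). The cap lies flat in the neck with its tabs out, and the gripper is clear. Handing in.

```bash
python3 -c "from h import *; print(ctrl.close_job())"
```

```text
the job is handed in; nothing more can be done
None
```

The job is handed in: the cap is seated in the neck with its tabs sprung out, the probe is upright and fully home in the well, and the gripper is open and clear, at about 21 s on the robot's clock.

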